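Refit the fourth guide post of a nest plate

TASK

Take the long collared guide post out of the white rack and refit it in the empty bush at the near right corner of the black nest plate, leaving everything else as it is. It is a close fit and the bush is not quite where the drawing puts it, so lean the post over by ten degrees or more, feel its lower edge well into the mouth of the bush and only then straighten it, never pressing harder than a light hand would. Guide it down by hand, without letting it drop, until the collar sits fully home on the bush, then let go.

Things in the scene. Friction and masses are not known exactly. Their poses are not given: they have to be found in the camera images.
- post_mid (a point): half-way up the axis of the loose steel guide post, the longest of the three steel pieces standing upright in the rack. 110 mm long, about 0.3 kg: plain shank 20 mm in diameter and 40 mm long with a square-edged foot, then a collar 32 mm across and 8 mm thick, then a stem 20 mm in diameter and 62 mm long to take it by. z points up its axis, from foot to stem.
- post: the same guide post, its origin at the centre of its flat foot, 55 mm below post_mid. Underside of the collar 40 mm, stem 48 to 110 mm above the foot. Standing in the rack, the collar rests on the rack's top.
- bush_drawing (a point): where the drawing puts the centre of the empty bush's mouth (top face of its flange, height true to the drawing, 80 mm over the table), axes as the fixture's. The bush itself has been set aside, by up to 8 mm along x and up to 8 mm along y, either way, and is tightly screwed there. Bronze flange 64 mm across, flat on top; upright bore 21 mm in diameter, square-edged, open below, deeper than the post's shank.
- fixture: black nest plate 210 x 280 mm (x, y) on pillars, its top 70 mm over the table; origin under its centre at table height, z up. Bushes at its four corners, flange tops 10 mm above the plate: three at (66, -100), (66, 102), (-64, 102) mm hold posts standing 70 mm over the flange; the empty one is near (-60, -86). Ground bush and post are marked by over 30 N of contact force.
- rack: white plastic block 70 x 180 x 50 mm (x, y, z), fixed, origin under its centre. Three upright clearance bores of 24 mm in a row along its y axis, 56 mm apart, the middle one at its centre; the guide post stands in any of them, 40 mm deep, two shorter pieces in the others.
- small_post: bystander in the rack: a thinner and shorter collared post, stem 14 mm in diameter, 40 mm high over the rack. Origin at its foot.
- stop_bolt: bystander in the rack: a bolt with a hexagon head, 14 mm high over the rack. Origin at its foot.
- arm0_part: bystander: brown forged arm, 110 x 30 x 13 mm, lying on the nest plate, the one nearer the empty bush. Origin under its middle.
- arm1_part: bystander: a second such forged arm on the nest plate. Origin under its middle.
- hex_key: bystander: dark L-shaped hexagon key, 115 mm long, 8 mm thick, on the table. Origin near the middle of its long leg.
- tee_fitting: bystander: brass tee fitting, 44 mm long, 16 mm high, on the table.
- spare_bush: bystander: a brass sleeve 32 mm across and 36 mm high, standing on the table.
- screwdriver: bystander: screwdriver lying on the table.
Mind the look-alikes: they are no part of the job. Leave any orange or red look-alike of the post alone.

How it is judged:
On the way, in this order (a step that is already met when the one before it is completed fails the run):
1. the lower edge of the leaning post is in the mouth of the bush (z of post in the frame of bush_drawing between -0.02 and -0.0005 m and horizontal distance between post and bush_drawing below 0.02 m and angle between post_mid's own z axis and vertical above 0.07 rad), for 0.1 s.
2. the post is upright and fully home with the fingers still on it (z of post in the frame of bush_drawing below -0.038 m and horizontal distance between post and bush_drawing below 0.0135 m and angle between post_mid's own z axis and vertical below 0.035 rad and contact force between the fingers and post above 0.5 N), for 0.1 s.
At the end, for the whole second after the job is handed in: the post stands upright (within 2 degrees), at rest and released in the near right bush, its collar down on the flange to within 2 mm (foot at least 38 mm below the mouth, within 13.5 mm of the drawing point, as it must be in the bush) (z of post in the frame of bush_drawing below -0.038 m and horizontal distance between post and bush_drawing below 0.0135 m and angle between post_mid's own z axis and vertical below 0.035 rad and linear speed of post below 0.01 m/s); the robot touches nothing.
It fails at once if the post is forced against the bush or the plate with over 30 N (contact force between post and fixture above 30 N).
It fails at once if another loose part is shifted by over 20 mm (distance of any of small_post, stop_bolt, arm0_part, arm1_part, hex_key, tee_fitting, spare_bush, screwdriver from where it was at the start of the episode above 0.02 m).
It also fails if it takes over 72 s, if anything falls off the work surface, if the arm or the gripper's body presses on something with over 40 N, if the wrist force passes 120 N, or if a joint passes its speed limit or range.

ROBOT

A 6-joint arm with a two-finger parallel gripper is mounted at the origin on the work surface. World frame = base frame: x ahead of the robot, y to its left, z up, the work surface at z = 0. Lengths are in m, angles in rad, forces in N, time in s.
With the tool pointing down it reaches from about 0.275 to 0.875 m from the base axis. Payload 12.5 kg.
Tool frame: the origin (TCP) lies at the very end of the fingers, on their centre line; the grasp point (between the pads) lies 19 mm behind it (r.hold_point_z is the x of the grasp point in the tool frame, in m); x points along the fingers, y is the direction in which the jaws open and shut, and the axes are right-handed (so a half turn about x gives the same grasp; the last joint's range is limited). The gripper opens to 85 mm and grips with 20 to 120 N. Pads are 22 mm wide; open, the fingers measure 114 mm over their backs; the gripper's body (76 mm by 85 mm) begins 54 mm behind the grasp point. The pads swing forward as they close: fully open they stand 13 mm farther back than shut.
Start: joints at [-1.423, 0.351, 1.652, -0, 1.139, -0.085], TCP at [0.127, -0.535, 0.204] pointing down, gripper open.
Joint ranges: [-2.75, 2.75], [-0.79, 2.1], [0.01, 2.65], [-1.57, 4.71], [0.07, 3.14], [-2.87, 2.87]. Speed limits (rad/s): [2.22, 2.22, 2.79, 3.14, 3.14, 3.14].

INTERFACE

Orientations are given as a unit quaternion [x, y, z, w].
In Python, from station import r gives the robot as it stands. The module is installed in compiled form; this text tells all that it offers.
- The arm moves only by the tool servo_tool, never from a script. Its arguments are lists of equal length, an entry for each row: "translation": the shift along the tool's x, y, z in cm, a list of three; "yaw": the turn about the tool's x in rad; "fingers": the closure, from -1 (fully open) to 1 (shut). A call has 1 to 12 rows; each row is the pose to reach, as a shift and turn from the pose commanded when the call began, along the tool's axes at that moment; what a row does not reach only later rows make up. A row lasts 1/12 s, in which the tool goes at most 41.7 mm and 7.16 degrees, less where a joint would pass 70% of its speed; a pose out of reach is approached as far as the arm can. A call with a gripper value outside its range is refused whole. The fingers move at their own pace and stop on an object; "squeeze" is the grip in N (left out, the last holds). Time passes only in rows, so rows that repeat a pose let the fingers close. It gives the time, the measured TCP pose, the force and the opening at its end, in the units of the state.
- r.observe(): the state, without advancing time (a new reading comes with each control period).
- r.camera(name): name is "scene" or "top" or "wrist"; returns the picture (480x640x3 uint8, blue, green, red); there is no depth.
- r.calibration(name): a dict with "fx", "fy", "cx", "cy" (pixels), "extrinsics" (4x4, takes a point from camera to world coordinates). Camera axes: x right, y down, z forward; pixel columns grow to the right and rows downward; lengths in m; the calibration is good to about 2 mm. A picture is of the moment at which its call begins: read the wrist's pose just before it. calibration takes no time and is no camera call; for the wrist camera it gives the pose at the moment of the call.
- r.close_job(): hands the job in, once; it reports no verdict.
The state is a dict: "t": time; "qpos": joint angles; "joint_velocities": joint speeds; "effort": joint torques, N m; "position": TCP position; "tcp_rot": TCP orientation; "ft_force": force on the tool from outside, world axes, zero at the start; "moment": the same for the moment, N m; "gripper_width": opening from 0.0 (shut) to 1.0 (fully open).
Only numpy, scipy, OpenCV 4.12 (cv2) and the standard library are available. Lean on these libraries where they do the work, as an engineer would, in place of code of your own. Each camera call takes 0.05 s, during which the arm holds its last target.

## Working session

There is one attempt and no reset: what is moved stays moved. The work goes in short steps, Python scripts to look and compute and a tool call to move; the robot and the scene stay as the last step left them, time stands still between calls to the robot, and variables do not carry over. Pictures are saved under pics/ and viewed, and the job is handed in when it is done.

Besides the shell and the picture viewer there is one more tool, called after "Emit:" as name(argument=value, ...), one argument or row to a line, values as JSON. servo_tool: Moves the arm, as the interface text tells. Its arguments: {"type":"object","properties":{"translation":{"type":"array"},"yaw":{"type":"array"},"fingers":{"type":"array"},"squeeze":{"type":"number"}},"required":["translation","yaw","fingers"]}

```bash
mkdir -p pics; ls
python3 - <<'E'
from station import r
import cv2,numpy as np
np.set_printoptions(precision=4,suppress=True)
o=r.observe();print(o, r.hold_point_z)
for n in("scene","top","wrist"):
    c=r.calibration(n);print(n,c['fx'],c['fy'],c['cx'],c['cy']);print(np.array(c['extrinsics']))
    cv2.imwrite(f"pics/{n}0.png",r.camera(n))
E
```

```text
pics
{'t': 0.0, 'qpos': array([-1.4226,  0.3512,  1.6525, -0.    ,  1.1391, -0.0845]), 'joint_velocities': array([-0.001 , -0.0009, -0.0011,  0.0004, -0.0018, -0.0005]), 'effort': array([  0.0002, -50.6107, -29.1406,  -0.    ,   0.0045,   0.    ]), 'position': array([ 0.1268, -0.5348,  0.2031]), 'tcp_rot': array([-0.7023, -0.0825,  0.7023, -0.0817]), 'ft_force': array([ 0.0359,  0.5165, -0.0357]), 'moment': array([-0.0191,  0.001 , -0.0425]), 'gripper_width': 1.0022245162547658} -0.0187
scene 452.25700809782796 452.25700809782796 318.0261340645431 243.15073427303196
[[-0.8947  0.2391 -0.3772  0.8572]
 [ 0.4466  0.485  -0.7519  0.4329]
 [ 0.0031 -0.8412 -0.5407  0.4995]
 [ 0.      0.      0.      1.    ]]
top 524.6726473873706 524.6726473873706 318.13919710083763 239.30366826516635
[[-0.0194 -0.9971  0.0742  0.4955]
 [-0.9998  0.0195  0.0004 -0.1454]
 [-0.0018 -0.0742 -0.9972  1.0507]
 [ 0.      0.      0.      1.    ]]
wrist 382.0747939102374 382.0747939102374 323.01396594427575 243.75273260101162
[[ 0.23   -0.922  -0.3114  0.2069]
 [-0.9732 -0.2184 -0.0722 -0.5152]
 [-0.0015  0.3197 -0.9475  0.3724]
 [ 0.      0.      0.      1.    ]]
```

View pics/scene0.png

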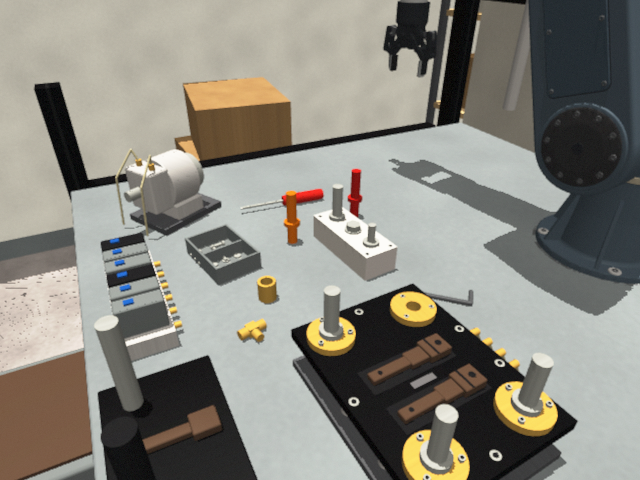

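View pics/top0.png

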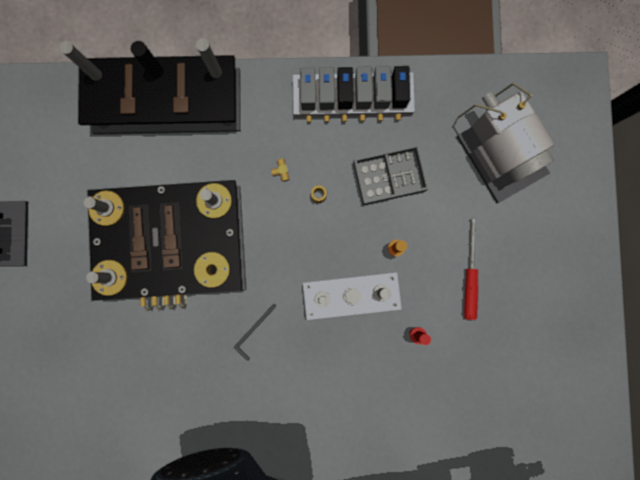

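View pics/wrist0.png

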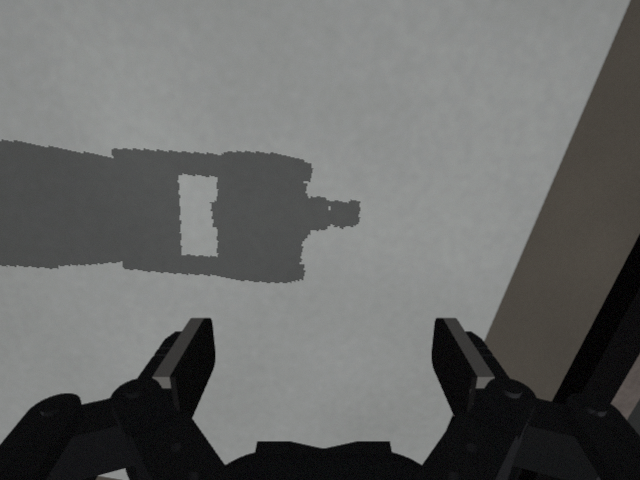

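```bash
cat > h.py <<'E'
from station import r
import cv2,numpy as np
from scipy.spatial.transform import Rotation as Ro
np.set_printoptions(precision=4,suppress=True)
def cast(cal,px,z):
    E=np.array(cal['extrinsics']);u,v=px
    d=E[:3,:3]@np.array([(u-cal['cx'])/cal['fx'],(v-cal['cy'])/cal['fy'],1])
    return E[:3,3]+d*(z-E[2,3])/d[2]
def proj(cal,p):
    E=np.array(cal['extrinsics']);q=E[:3,:3].T@(np.asarray(p)-E[:3,3])
    return np.array([cal['fx']*q[0]/q[2]+cal['cx'],cal['fy']*q[1]/q[2]+cal['cy']])
def st():
    o=r.observe();R=Ro.from_quat(o['tcp_rot']).as_matrix()
    print('t',o['t'],'p',o['position'],'F',o['ft_force'],'M',o['moment'],'w',o['gripper_width']);print(R);print(o['qpos'])
    return o,R
E
python3 - <<'E'
from h import *
st()
i=cv2.imread('pics/top0.png');s=cv2.imread('pics/scene0.png')
a=cv2.resize(i[255:335,295:440],None,fx=5,fy=5,interpolation=cv2.INTER_CUBIC)
b=cv2.resize(i[175:305,80:250],None,fx=4,fy=4,interpolation=cv2.INTER_CUBIC)
c=cv2.resize(s[160:340,280:480],None,fx=3,fy=3,interpolation=cv2.INTER_CUBIC)
for n,m in zip('abc',(a,b,c)):cv2.imwrite(f'pics/c_{n}.png',m)
E
```

```text
t 0.15 p [ 0.1269 -0.5349  0.2033] F [-0.0138 -0.7934  0.0432] M [0.0283 0.0176 0.0054] w 0.9976797952597192
[[-0.0001  0.2307 -0.973 ]
 [ 0.0009 -0.973  -0.2307]
 [-1.     -0.0009 -0.0001]]
[-1.4226  0.3511  1.6523  0.      1.1391 -0.0846]
```

View pics/c_a.png

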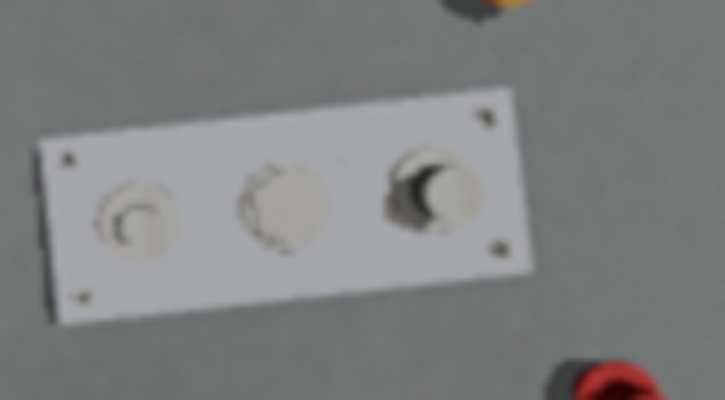

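View pics/c_b.png

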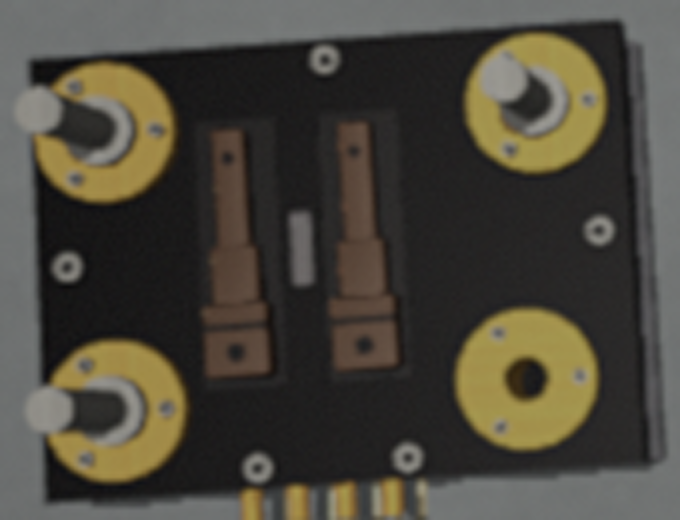

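View pics/c_c.png

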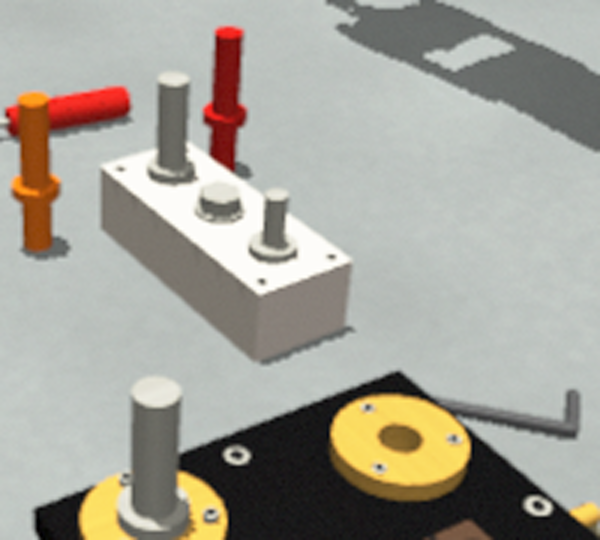

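Run:
```python
from h import *
T=r.calibration('top');S=r.calibration('scene')
i=cv2.imread('pics/top0.png');s=cv2.imread('pics/scene0.png')
def blob(im,roi,lo,hi,big=True):
    x0,y0,x1,y1=roi
    h=cv2.cvtColor(im,cv2.COLOR_BGR2HSV)[y0:y1,x0:x1]
    m=cv2.inRange(h,lo,hi)
    cs,_=cv2.findContours(m,cv2.RETR_EXTERNAL,cv2.CHAIN_APPROX_NONE)
    c=max(cs,key=cv2.contourArea)
    e=cv2.fitEllipse(cv2.convexHull(c)) 
    return np.array(e[0])+(x0,y0),e[1],cv2.contourArea(c)
for n,im,cal,roi in(('top',i,T,(188,245,236,292)),('scene',s,S,(385,285,442,335))):
    c=blob(im,roi,(15,90,60),(35,255,255));print(n,c,cast(cal,c[0],0.08))
for nm,px,cal,z in(('post top',(295+455/5,255+198/5),T,.12),('post scene',(337.7,186.3),S,.12),('hole',(211.5,269.7),T,.08),('hole s',(413.7,306.2),S,.08),
  ('bolt',(352,296.5),T,.064),('orange',(399,244),T,.11),('red',(424,340),T,.11),
  ('rack c0',(303,283.3),T,.05),('rack c1',(397.7,273),T,.05),('rack c2',(401.5,309.4),T,.05),('rack c3',(306.7,319.7),T,.05),
  ('P0',(87.5,190),T,.07),('P1',(235.5,180.5),T,.07),('P2',(242.5,291),T,.07),('P3',(91.5,300),T,.07)):
    print(nm,cast(cal,px,z))
```

```text
top (array([211.2106, 269.2555]), (36.20838928222656, 36.89637756347656), 1010.5) [0.5162 0.0536 0.08  ]
scene (array([412.5268, 308.5573]), (35.86819839477539, 48.9573974609375), 1320.5) [0.5214 0.0599 0.08  ]
post top [ 0.4646 -0.2628  0.12  ]
post scene [ 0.4677 -0.2595  0.12  ]
hole [0.5153 0.0531 0.08  ]
hole s [0.5169 0.0565 0.08  ]
bolt [ 0.4605 -0.2062  0.064 ]
orange [ 0.5543 -0.2901  0.11  ]
red [ 0.383  -0.3291  0.11  ]
rack c0 [ 0.4867 -0.1146  0.05  ]
rack c1 [ 0.5028 -0.2951  0.05  ]
rack c2 [ 0.4339 -0.3002  0.05  ]
rack c3 [ 0.418  -0.1204  0.05  ]
P0 [0.6704 0.2888 0.07  ]
P1 [0.683 0.009 0.07 ]
P2 [ 0.4748 -0.0024  0.07  ]
P3 [0.4636 0.2786 0.07  ]
```

Emit:
servo_tool(
  translation=[
    [0,-0.9,-1.9],
    [0,-2.5,-5.3],
    [0,-4.2,-8.8],
    [0,-5.9,-12.3],
    [0,-7.6,-15.8],
    [0,-9.3,-19.3],
    [0,-11,-22.9],
    [0,-12.7,-26.5],
    [0,-14.4,-30],
    [0,-16.1,-33.6],
    [0,-17.6,-36.8],
    [0,-18.8,-39.2],
  ],
  yaw=[0.02,0.04,0.06,0.08,0.1,0.12,0.14,0.16,0.18,0.2,0.22,0.233],
  fingers=[-1,-1,-1,-1,-1,-1,-1,-1,-1,-1,-1,-1],
)

```text
t: 1.15
position: [0.4667, -0.2597, 0.2036]
tcp_rot: [0.707, 0.0, -0.707, -0.0]
ft_force: [0.5, -0.8, 0.6]
gripper_width: 0.999
```

Emit:
servo_tool(
  translation=[
    [0,0,0],
    [0,0,0],
    [0,0,0],
  ],
  yaw=[0,0,0],
  fingers=[-1,-1,-1],
)

```text
t: 1.4
position: [0.4646, -0.2619, 0.2035]
tcp_rot: [-0.707, -0.0, 0.707, -0.0]
ft_force: [0.4, -0.2, 0.3]
gripper_width: 1.004
```

Run:
```python
from h import *
st()
W=r.calibration('wrist');cv2.imwrite('pics/w1.png',r.camera('wrist'));print(np.array(W['extrinsics']))
print(proj(W,(.465,-.2625,.12)))
import pickle;pickle.dump(W,open('w1.pkl','wb'))
```

```text
t 1.4 p [ 0.4646 -0.2619  0.2035] F [ 0.3769 -0.2037  0.3096] M [-0.0344  0.0235  0.0141] w 1.0038979480151136
[[-0.0005  0.0002 -1.    ]
 [ 0.0001 -1.     -0.0002]
 [-1.     -0.0001  0.0005]]
[-0.6005  0.321   1.6946 -0.0002  1.1265  0.9701]
[[-0.0005 -0.9473 -0.3204  0.5469]
 [-1.      0.0003  0.0007 -0.2611]
 [-0.0006  0.3204 -0.9473  0.3726]
 [ 0.      0.      0.      1.    ]]
[325.3639 238.8954]
```

View pics/w1.png

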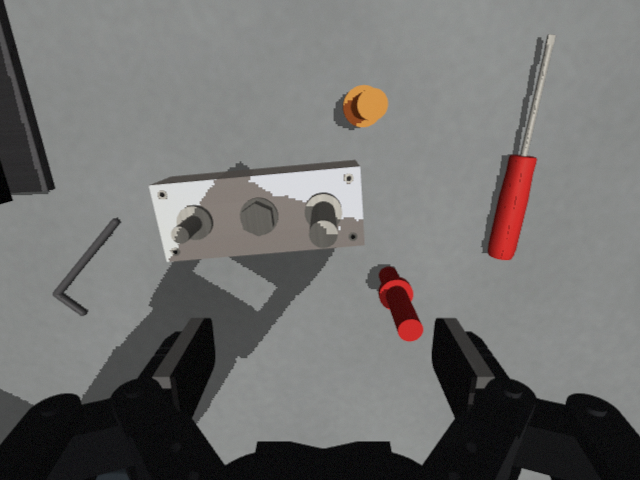

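Run:
```python
from h import *
import pickle;W=pickle.load(open('w1.pkl','rb'))
i=cv2.imread('pics/w1.png');print(cast(W,(323.5,234),.12),cast(W,(258,216),.064),cast(W,(182,235),.09))
cv2.imwrite('pics/w1c.png',cv2.resize(i[160:270,280:370],None,fx=5,fy=5,interpolation=cv2.INTER_CUBIC))
```

```text
[ 0.4686 -0.2612  0.12  ] [ 0.4669 -0.2067  0.064 ] [ 0.4585 -0.1516  0.09  ]
```

View pics/w1c.png

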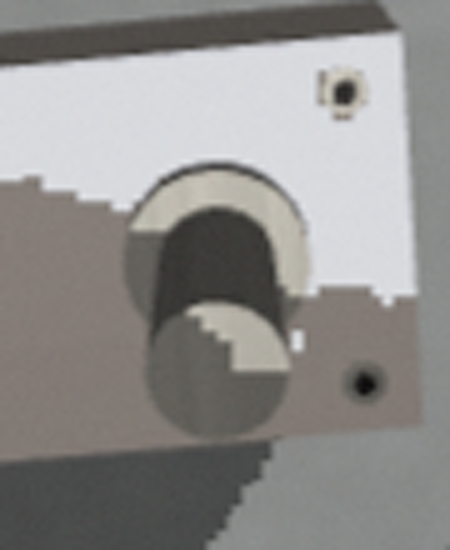

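Emit:
servo_tool(
  translation=[
    [1,0,-0.1],
    [3,0,-0.2],
    [5,0,-0.25],
    [7,0,-0.25],
    [9,0,-0.25],
    [10.5,0,-0.25],
    [11,0,-0.25],
    [11,0,-0.25],
  ],
  yaw=[0,0,0,0,0,0,0,0],
  fingers=[-1,-1,-1,-1,-1,-1,-1,-1],
)

```text
t: 2.12
position: [0.4664, -0.2618, 0.0923]
tcp_rot: [-0.706, -0.0, 0.708, 0.001]
ft_force: [-0.1, 0.8, 0.9]
gripper_width: 1.0
```

Emit:
servo_tool(
  translation=[
    [0.8,0,0],
    [1.6,0,0],
    [1.6,0,0],
    [1.6,0,0],
    [1.6,0,0],
    [1.6,0,0],
    [1.6,0,0],
    [1.6,0,0],
    [1.6,0,0],
    [1.6,0,0],
    [1.6,0,0],
    [1.6,0,0],
  ],
  yaw=[0,0,0,0,0,0,0,0,0,0,0,0],
  fingers=[-1,-1,-0.7,-0.2,0.2,0.5,1,1,1,1,1,1],
  squeeze=20,
)

```text
t: 3.12
position: [0.4677, -0.2619, 0.0781]
tcp_rot: [0.707, -0.0, -0.707, 0.0]
ft_force: [-0.4, 1.2, 5.1]
gripper_width: 0.222
```

Run:
```python
from h import *
st()
cv2.imwrite('pics/w2.png',r.camera('wrist'));cv2.imwrite('pics/s2.png',r.camera('scene')[120:300,240:480])
st()
```

```text
t 3.1167 p [ 0.4677 -0.2619  0.0781] F [-0.3835  1.1724  5.1463] M [0.1891 0.1256 0.0492] w 0.22244154876145936
[[ 0.0005 -0.0002 -1.    ]
 [-0.0003 -1.      0.0002]
 [-1.      0.0003 -0.0005]]
[-0.5973  0.4914  1.7945  0.0001  0.8551  0.9736]
t 3.2167 p [ 0.4677 -0.2619  0.0781] F [0.0703 1.67   5.8692] M [ 0.1794  0.0951 -0.0028] w 0.22040174322536596
[[ 0.0006 -0.0002 -1.    ]
 [-0.0003 -1.      0.0002]
 [-1.      0.0003 -0.0006]]
[-0.5974  0.4914  1.7945  0.      0.8551  0.9736]
```

View pics/w2.png

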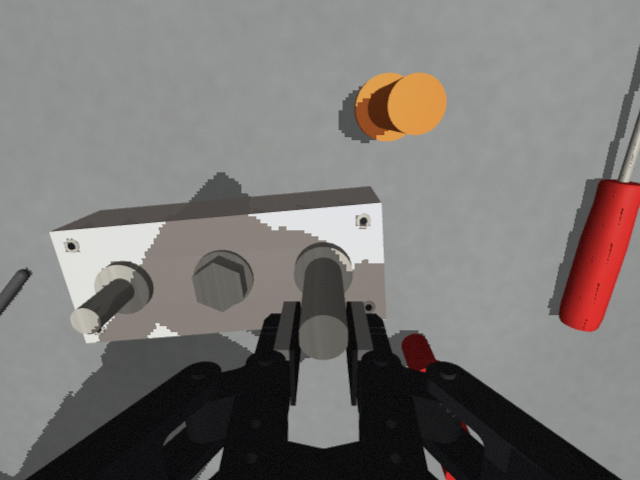

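View pics/s2.png

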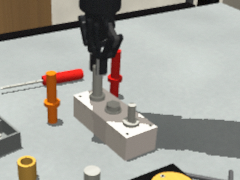

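Emit:
servo_tool(
  translation=[
    [-0.3,0,0],
    [-0.8,0,0],
    [-1.4,0,0],
    [-2,0,0],
    [-2.5,0,0],
    [-2.8,0,0],
    [-3,0,0],
    [-3,0,0],
    [-3,0,0],
  ],
  yaw=[0,0,0,0,0,0,0,0,0],
  fingers=[1,1,1,1,1,1,1,1,1],
)

```text
t: 3.97
position: [0.4674, -0.2617, 0.1077]
tcp_rot: [0.707, -0.0, -0.707, -0.0]
ft_force: [0.2, 0.2, -2.1]
gripper_width: 0.226
```

Emit:
servo_tool(
  translation=[
    [0,0,0.2],
    [0,0,0.4],
    [0,0,0.6],
    [0,0,0.8],
    [0,0,1.0],
    [0,0,1.0],
  ],
  yaw=[0,0,0,0,0,0],
  fingers=[1,1,1,1,1,1],
)

```text
t: 4.47
position: [0.4572, -0.2618, 0.1078]
tcp_rot: [0.707, -0.0, -0.707, -0.0]
ft_force: [2.1, -0.2, -2.1]
gripper_width: 0.225
```

Run:
```python
from h import *
st()
cv2.imwrite('pics/w3.png',r.camera('wrist'));cv2.imwrite('pics/s3.png',cv2.resize(r.camera('scene')[120:300,280:440],None,fx=3,fy=3))
```

```text
t 4.4667 p [ 0.4572 -0.2618  0.1078] F [ 2.0661 -0.202  -2.089 ] M [ 0.1001 -0.3314 -0.0207] w 0.22479084826028736
[[ 0.0001 -0.0004 -1.    ]
 [-0.0001 -1.      0.0004]
 [-1.      0.0001 -0.0001]]
[-0.6085  0.4324  1.7995  0.      0.9096  0.9627]
```

View pics/w3.png

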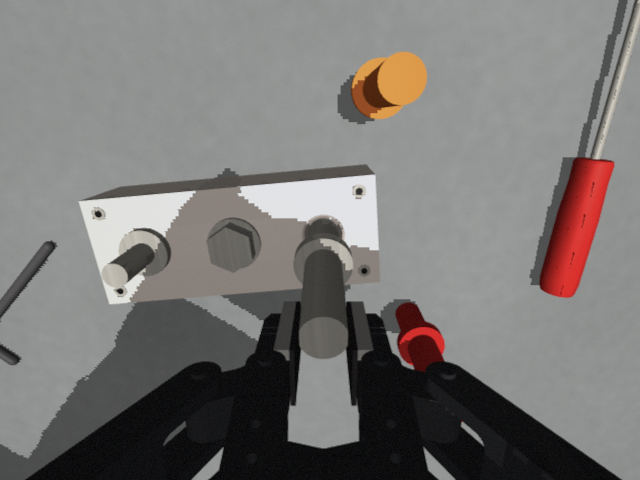

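View pics/s3.png

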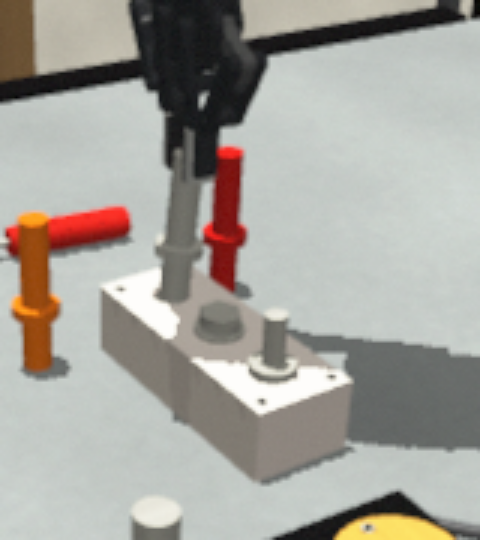

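Emit:
servo_tool(
  translation=[
    [0,0,0.2],
    [0,0,0.4],
    [0,0,0.6],
    [0,0,0.8],
    [0,0,1.0],
    [0,0,1.1],
    [0,0,1.1],
  ],
  yaw=[0,0,0,0,0,0,0],
  fingers=[1,1,1,1,1,1,1],
)

```text
t: 5.15
position: [0.4462, -0.2617, 0.1076]
tcp_rot: [-0.707, 0.0, 0.707, 0.0]
ft_force: [1.5, 0.7, -3.4]
gripper_width: 0.216
```

Emit:
servo_tool(
  translation=[
    [-0.5,0,0],
    [-1.5,0,0],
    [-3,0,0],
    [-5,0,0],
    [-7,0,0],
    [-8.5,0,0],
    [-9,0,0],
    [-9,0,0],
    [-9,0,0],
  ],
  yaw=[0,0,0,0,0,0,0,0,0],
  fingers=[1,1,1,1,1,1,1,1,1],
)

```text
t: 5.9
position: [0.4462, -0.2616, 0.1974]
tcp_rot: [-0.707, -0.0, 0.707, 0.0]
ft_force: [-0.2, -0.4, -3.1]
gripper_width: 0.223
```

Run:
```python
from h import *
st()
cv2.imwrite('pics/w4.png',r.camera('wrist'));cv2.imwrite('pics/s4.png',cv2.resize(r.camera('scene')[60:260,260:440],None,fx=3,fy=3))
```

```text
t 5.9 p [ 0.4462 -0.2616  0.1974] F [-0.2476 -0.4211 -3.0951] M [-0.0139  0.0469  0.0619] w 0.22298130686737652
[[-0.0005 -0.0001 -1.    ]
 [ 0.0002 -1.      0.0001]
 [-1.     -0.0002  0.0005]]
[-0.6203  0.2986  1.7422 -0.0002  1.1014  0.9508]
```

View pics/w4.png

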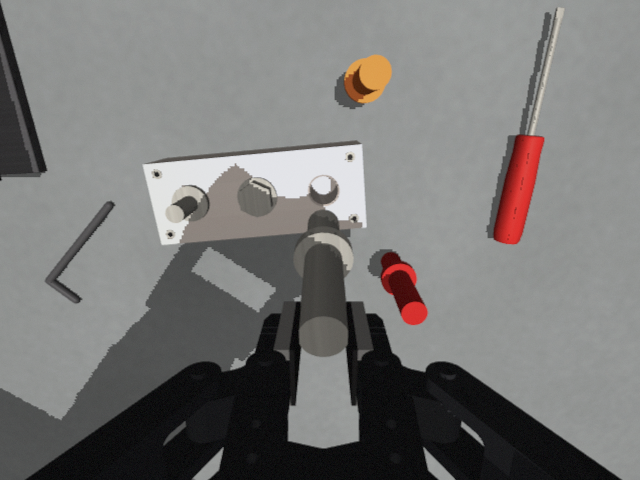

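View pics/s4.png

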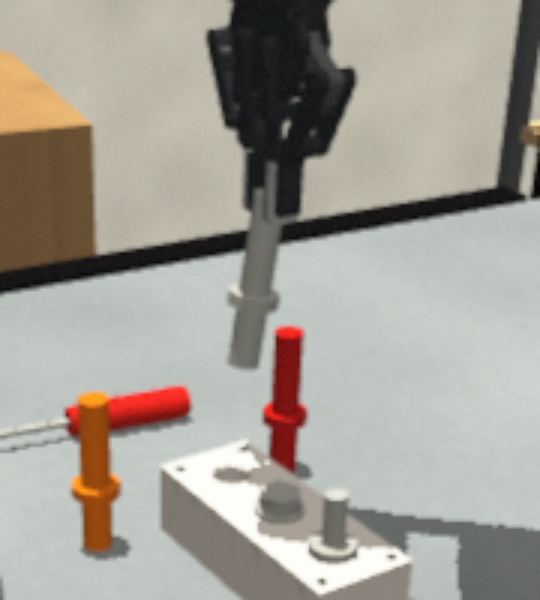

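Run:
```python
import cv2
i=cv2.imread('pics/w4.png')
cv2.imwrite('pics/w4c.png',cv2.resize(i[195:370,270:380],None,fx=3.4,fy=3.4,interpolation=cv2.INTER_CUBIC))
```

```text
(no output)
```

View pics/w4c.png

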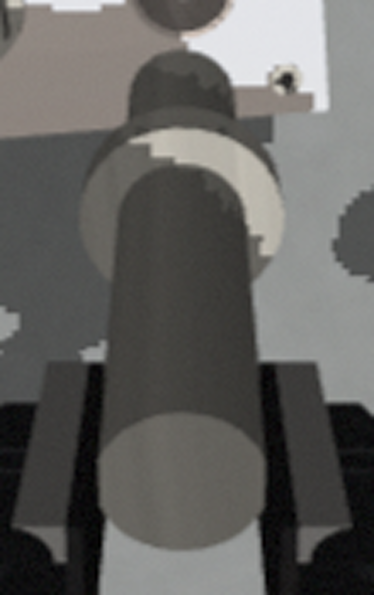

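```bash
cat >> h.py <<'E'
from scipy.optimize import least_squares
def fitpost(W,obs,tcp):
    y=tcp[1]
    def P(p,h,q):
        th,x,z=p;return np.array([x-h*np.sin(th)+q*np.cos(th),y,z+h*np.cos(th)+q*np.sin(th)])
    f=lambda p:[proj(W,P(p,h,q))[1]-v for h,q,v in obs]
    s=least_squares(f,[.2,tcp[0]+.015,tcp[2]-.065],x_scale=[.1,.01,.01])
    th,x,z=s.x
    print('tilt deg',np.degrees(th),'foot',x,z,'foot-tcp',x-tcp[0],z-tcp[2],'res',s.fun)
    P0=P(s.x,0,-.01);print('low edge - tcp',P0-tcp,'axis offset at grasp', x-tcp[0]-np.tan(th)*(tcp[2]+.019-z))
    return s.x
E
python3 - <<'E'
from h import *
W=r.calibration('wrist');o=r.observe()
fitpost(W,[(.11,.01,316.2),(.11,-.01,356.8),(0,.01,209.7),(.048,.016,232.4),(.04,.016,226.8)],o['position'])
E
```

```text
tilt deg 7.605876848552259 foot 0.46111890035953174 0.12807654684241998 foot-tcp 0.01518565965788321 -0.06863061571426374 res [-0.0462  0.0211  0.0034  0.3461 -0.3243]
low edge - tcp [ 0.0053  0.     -0.07  ] axis offset at grasp 0.003484090701213388
```

```bash
python3 - <<'E'
from h import *
S=r.calibration('scene');o=r.observe();t=o['position']
for d in(7.6,10,13):
    th=np.radians(d);u=np.array([-np.sin(th),0,np.cos(th)])
    f=np.array([.4611,t[1],.1281])
    print(d,[(proj(S,f+h*u)-(260,60))*3 for h in(0,.04,.048,.11)])
E
python3 - <<'E'
import cv2
i=cv2.imread('pics/s4.png')
cv2.imwrite('pics/s4c.png',cv2.resize(i[140:390,190:330],None,fx=2.2,fy=2.2,interpolation=cv2.INTER_CUBIC))
E
```

```text
7.6 [array([241.0847, 364.2975]), array([250.3408, 305.002 ]), array([252.2429, 292.817 ]), array([267.5967, 194.4588])]
10 [array([241.0847, 364.2975]), array([252.626 , 304.9339]), array([254.9951, 292.7481]), array([274.087 , 194.5468])]
13 [array([241.0847, 364.2975]), array([255.447 , 304.9985]), array([258.391 , 292.8431]), array([282.0645, 195.0996])]
```

View pics/s4c.png

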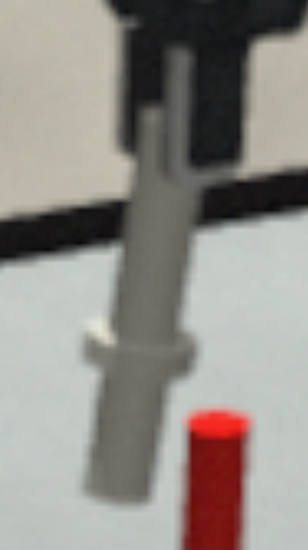

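Run:
```python
from h import *
W=r.calibration('wrist')
print(cast(W,(322.5,189.5),.05))
i=cv2.imread('pics/w4.png');cv2.imwrite('pics/w4d.png',cv2.resize(i[130:250,260:390],None,fx=5,fy=5,interpolation=cv2.INTER_CUBIC))
for a in np.linspace(0,6,4):print(proj(W,np.array([.468+.012*np.cos(a*np.pi/4),-.262+.012*np.sin(a*np.pi/4),.05])))
```

```text
[ 0.469  -0.2598  0.05  ]
[325.1177 176.2271]
[310.7084 190.6888]
[325.0942 204.7859]
[339.505 190.67 ]
```

View pics/w4d.png

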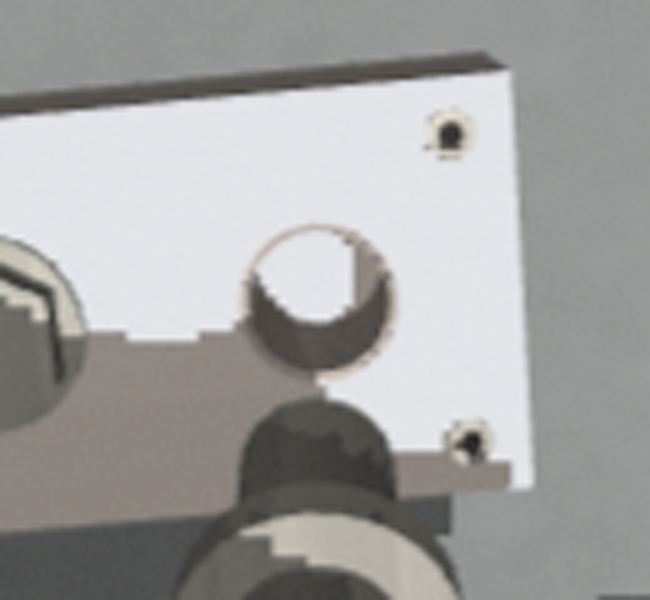

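Emit:
servo_tool(
  translation=[
    [0,0,-0.4],
    [0,-0.05,-0.75],
    [1,-0.05,-0.75],
    [3,-0.05,-0.75],
    [5,-0.05,-0.75],
    [6.5,-0.05,-0.75],
    [7,-0.05,-0.75],
    [7,-0.05,-0.75],
  ],
  yaw=[0,0,0,0,0,0,0,0],
  fingers=[1,1,1,1,1,1,1,1],
)

```text
t: 6.67
position: [0.4533, -0.2607, 0.126]
tcp_rot: [-0.706, -0.001, 0.708, 0.001]
ft_force: [-0.6, 0.9, -3.0]
gripper_width: 0.219
```

Emit:
servo_tool(
  translation=[
    [0.4,0,0],
    [0.8,0,0],
    [1.2,0,0],
    [1.6,0,0],
    [1.8,0,0],
    [1.8,0,0],
  ],
  yaw=[0,0,0,0,0,0],
  fingers=[1,1,1,1,1,1],
)

```text
t: 7.17
position: [0.4538, -0.2611, 0.1093]
tcp_rot: [-0.707, -0.0, 0.707, 0.0]
ft_force: [-0.3, 0.7, -2.6]
gripper_width: 0.223
```

Run:
```python
from h import *
st()
cv2.imwrite('pics/w5.png',r.camera('wrist')[150:390,180:460])
```

```text
t 7.1667 p [ 0.4538 -0.2611  0.1093] F [-0.3418  0.7065 -2.6247] M [0.0375 0.005  0.0397] w 0.22335252179727166
[[-0.0004 -0.0002 -1.    ]
 [ 0.0003 -1.      0.0002]
 [-1.     -0.0003  0.0004]]
[-0.6111  0.4251  1.8063 -0.      0.9107  0.9599]
```

View pics/w5.png

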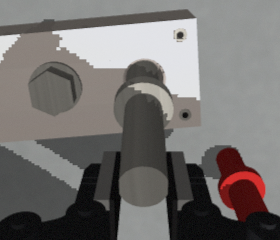

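Emit:
servo_tool(
  translation=[
    [0,0,0.2],
    [0,0,0.4],
    [0,0,0.6],
    [0,0,0.8],
    [0,0,1.0],
    [0,0,1.2],
    [0,0,1.4],
    [0,0,1.6],
    [0,0,1.6],
    [0,0,1.6],
  ],
  yaw=[0,0,0,0,0,0,0,0,0,0],
  fingers=[1,1,1,1,1,1,1,1,1,1],
)

```text
t: 8.05
position: [0.438, -0.2613, 0.1098]
tcp_rot: [0.707, -0.0, -0.707, -0.0]
ft_force: [1.8, -0.2, -2.4]
gripper_width: 0.219
```

Run:
```python
from h import *
st()
i=r.camera('wrist')
cv2.imwrite('pics/w6c.png',cv2.resize(i[195:370,270:380],None,fx=3.4,fy=3.4,interpolation=cv2.INTER_CUBIC))
```

```text
t 8.05 p [ 0.438  -0.2613  0.1098] F [ 1.8294 -0.216  -2.4269] M [ 0.0435 -0.3152 -0.0272] w 0.21946811683017198
[[ 0.0002 -0.0004 -1.    ]
 [-0.0001 -1.      0.0004]
 [-1.      0.0001 -0.0002]]
[-0.6293  0.4025  1.8414  0.0001  0.8975  0.9418]
```

View pics/w6c.png

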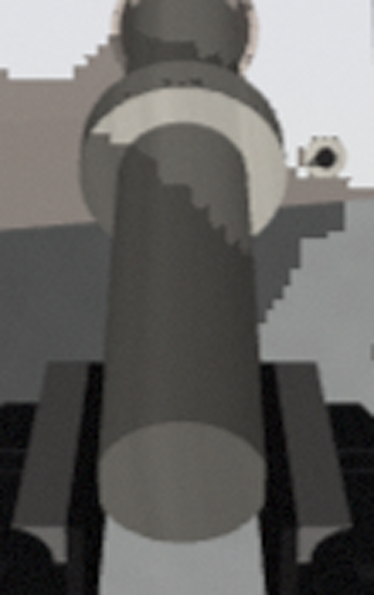

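Run:
```python
from h import *
W=r.calibration('wrist');o=r.observe()
fitpost(W,[(.11,.01,318.8),(.11,-.01,354.7),(.048,.016,220.6),(.04,.016,212.6)],o['position'])
```

```text
tilt deg 15.229710620685397 foot 0.46744856804279605 0.04426583081842393 foot-tcp 0.02943038607291487 -0.06550125258063609 res [ 0.0111 -0.0057 -0.0723  0.0668]
low edge - tcp [ 0.0198  0.     -0.0681] axis offset at grasp 0.006424844734840351
```

Emit:
servo_tool(
  translation=[
    [-0.5,0,0],
    [-1.5,0,0],
    [-3,0,0],
    [-5,0,0],
    [-7,0,0],
    [-8.5,0,0],
    [-9,0,0],
    [-9,0,0],
    [-9,0,0],
  ],
  yaw=[0,0,0,0,0,0,0,0,0],
  fingers=[1,1,1,1,1,1,1,1,1],
)

```text
t: 8.85
position: [0.4376, -0.2611, 0.1994]
tcp_rot: [-0.707, -0.0, 0.707, 0.0]
ft_force: [-0.7, -0.6, -3.4]
gripper_width: 0.222
```

Run:
```python
from h import *
st()
i=r.camera('wrist')
cv2.imwrite('pics/w7.png',i)
cv2.imwrite('pics/w7c.png',cv2.resize(i[195:370,270:380],None,fx=3.4,fy=3.4,interpolation=cv2.INTER_CUBIC))
```

```text
t 8.85 p [ 0.4376 -0.2611  0.1994] F [-0.6543 -0.5862 -3.3959] M [ 0.0039  0.0427 -0.0253] w 0.22151486292782843
[[-0.0005 -0.0002 -1.    ]
 [ 0.0003 -1.      0.0002]
 [-1.     -0.0003  0.0005]]
[-0.6292  0.2826  1.7588 -0.0001  1.1008  0.9418]
```

View pics/w7c.png

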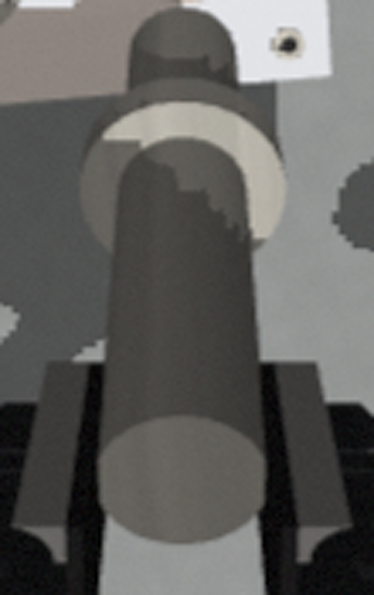

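Run:
```python
from h import *
W=r.calibration('wrist');o=r.observe()
fitpost(W,[(.11,.01,195+415/3.4),(.11,-.01,195+544/3.4),(0,.01,195+8/3.4),(.048,.016,195+101/3.4),(.04,.016,195+78/3.4)],o['position'])
```

```text
tilt deg 11.993486449984413 foot 0.46129790037559926 0.13196876597382468 foot-tcp 0.023829982057224808 -0.06693653124983256 res [-0.0863  0.0502 -0.0647  0.2523 -0.1515]
low edge - tcp [ 0.014  0.    -0.069] axis offset at grasp 0.005573819109251973
```

Emit:
servo_tool(
  translation=[
    [0,-0.8,0],
    [0,-2.5,-0.2],
    [0,-5,-0.4],
    [0,-8,-0.6],
    [0,-11,-0.9],
    [0,-14,-1.1],
    [0,-17,-1.3],
    [0,-20,-1.5],
    [0,-23,-1.7],
    [0,-26,-1.9],
    [0,-28.5,-2.1],
    [0,-30.5,-2.2],
  ],
  yaw=[0,0,0,0,0,0,0,0,0,0,0,0],
  fingers=[1,1,1,1,1,1,1,1,1,1,1,1],
)

```text
t: 9.9
position: [0.4592, 0.046, 0.199]
tcp_rot: [-0.707, -0.0, 0.708, -0.0]
ft_force: [0.2, -0.3, -2.0]
gripper_width: 0.223
```

Emit:
servo_tool(
  translation=[
    [0,-0.7,0],
    [0,-1.05,0],
    [0,-1.05,0],
    [0,-1.05,0],
    [0,-1.05,0],
  ],
  yaw=[0,0,0,0,0],
  fingers=[1,1,1,1,1],
)

```text
t: 10.32
position: [0.4599, 0.0534, 0.1996]
tcp_rot: [-0.707, 0.0, 0.707, 0.0]
ft_force: [-0.6, 0.8, -2.0]
gripper_width: 0.219
```

Run:
```python
from h import *
o,R=st()
W=r.calibration('wrist')
i=r.camera('wrist')
import pickle;pickle.dump((W,o['position']),open('w8.pkl','wb'))
cv2.imwrite('pics/w8.png',i)
cv2.imwrite('pics/w8c.png',cv2.resize(i[195:370,270:380],None,fx=3.4,fy=3.4,interpolation=cv2.INTER_CUBIC))
print(proj(W,(.516,.0545,.08)))
```

```text
t 10.3167 p [0.4599 0.0534 0.1996] F [-0.5658  0.8035 -2.0074] M [ 0.0223 -0.0015  0.0461] w 0.21872954139093487
[[-0.0003 -0.0012 -1.    ]
 [-0.0002 -1.      0.0012]
 [-1.      0.0002  0.0003]]
[ 0.0151  0.197   1.8709 -0.0002  1.0741  1.5872]
[322.7615 152.1561]
```

View pics/w8.png

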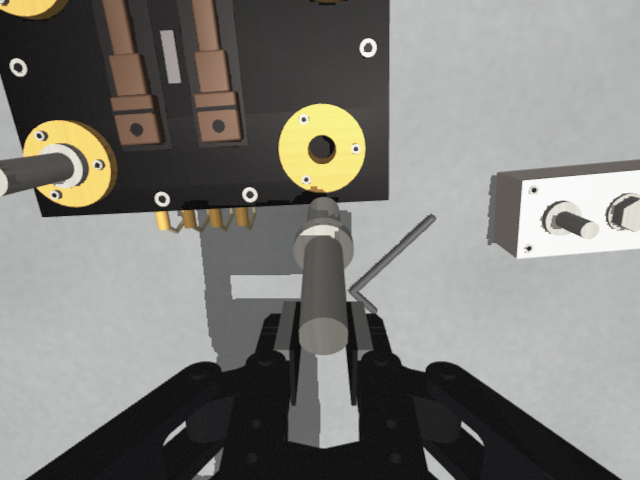

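View pics/w8c.png

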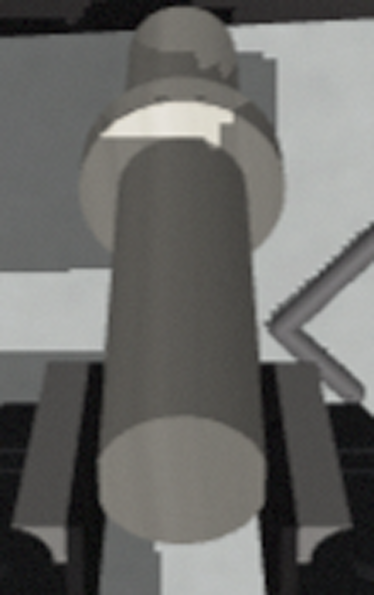

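Run:
```python
from h import *
import pickle
W,p=pickle.load(open('w8.pkl','rb'));i=cv2.imread('pics/w8.png')
fitpost(W,[(.11,.01,195+415/3.4),(.11,-.01,195+544/3.4),(0,.01,195+6/3.4),(.048,.016,195+100/3.4),(.04,.016,195+77/3.4)],p)
x0,y0=265,90
h=cv2.cvtColor(i[y0:205,x0:380],cv2.COLOR_BGR2HSV)
m=cv2.inRange(h,(15,80,80),(40,255,255))
cs,_=cv2.findContours(m,cv2.RETR_CCOMP,cv2.CHAIN_APPROX_NONE)
for c in cs:
    if cv2.contourArea(c)>150:
        e=cv2.fitEllipse(cv2.convexHull(c));ce=np.array(e[0])+(x0,y0);print(cv2.contourArea(c),ce,e[1],cast(W,ce,.08))
cv2.imwrite('pics/w8d.png',cv2.resize(i[95:205,270:380],None,fx=5,fy=5,interpolation=cv2.INTER_CUBIC))
```

```text
tilt deg 12.223654253630734 foot 0.4841919828156416 0.13278646073009276 foot-tcp 0.024249237229075127 -0.06677116901842423 res [-0.028   0.0131  0.007   0.2253 -0.217 ]
low edge - tcp [ 0.0145  0.     -0.0689] axis offset at grasp 0.005667785335003662
6083.0 [321.4875 147.8168] (87.65818786621094, 89.8101806640625) [0.5191 0.0554 0.08  ]
477.5 [321.8467 146.7018] (24.2159423828125, 26.493122100830078) [0.5199 0.0552 0.08  ]
```

View pics/w8d.png

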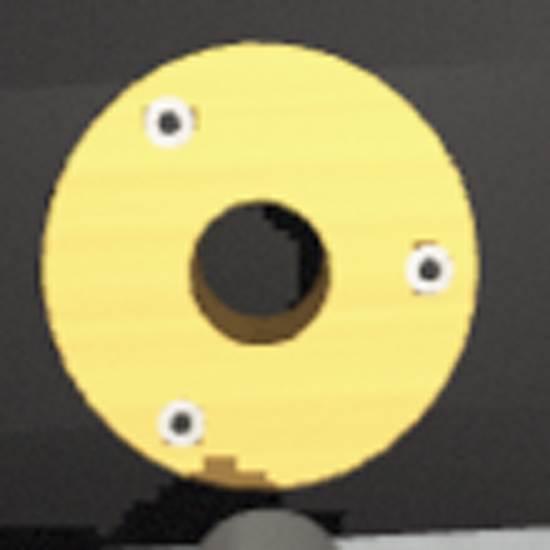

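Emit:
servo_tool(
  translation=[
    [0,0,-0.6],
    [0,-0.1,-1.6],
    [0,-0.17,-2.6],
    [0.5,-0.17,-3.3],
    [1.5,-0.17,-3.55],
    [2.7,-0.17,-3.55],
    [3.8,-0.17,-3.55],
    [4.4,-0.17,-3.55],
    [4.6,-0.17,-3.55],
    [4.6,-0.17,-3.55],
    [4.6,-0.17,-3.55],
  ],
  yaw=[0,0,0,0,0,0,0,0,0,0,0],
  fingers=[1,1,1,1,1,1,1,1,1,1,1],
)

```text
t: 11.28
position: [0.4958, 0.0559, 0.1539]
tcp_rot: [0.707, -0.0, -0.707, -0.0]
ft_force: [-0.0, 0.3, -2.9]
gripper_width: 0.225
```

Run:
```python
from h import *
o,R=st()
W=r.calibration('wrist')
i=r.camera('wrist')
s=r.camera('scene')
import pickle;pickle.dump((W,o['position']),open('w9.pkl','wb'))
cv2.imwrite('pics/w9.png',i)
cv2.imwrite('pics/w9c.png',cv2.resize(i[130:370,240:400],None,fx=2.5,fy=2.5,interpolation=cv2.INTER_CUBIC))
cv2.imwrite('pics/s9c.png',cv2.resize(s[180:340,350:480],None,fx=3.5,fy=3.5,interpolation=cv2.INTER_CUBIC))
```

```text
t 11.2833 p [0.4958 0.0559 0.1539] F [-0.0116  0.2814 -2.9024] M [-0.0037  0.0097  0.0411] w 0.22500798899104935
[[ 0.0003 -0.0002 -1.    ]
 [ 0.     -1.      0.0002]
 [-1.     -0.     -0.0003]]
[ 0.019   0.3203  1.833  -0.      0.988   1.59  ]
```

View pics/w9c.png

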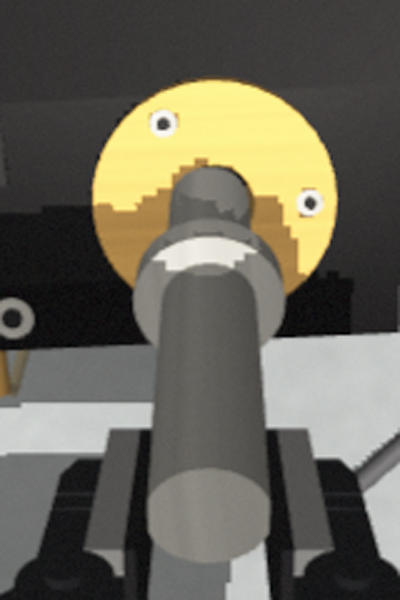

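View pics/s9c.png

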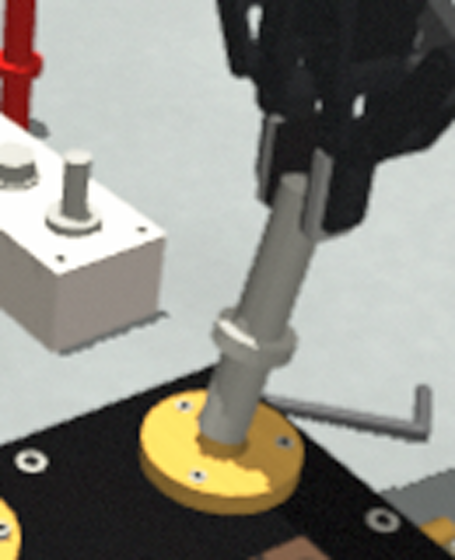

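Run:
```python
from h import *
import pickle
W,p=pickle.load(open('w9.pkl','rb'))
def cr(q):
    a=proj(W,q);return (a-(240,130))*2.5
for k in(.5165,.5185,.5205):print(k,'flange top/left/right',cr((k+.032,.0552,.08)),cr((k,.0872,.08)),cr((k,.0232,.08)))
fitpost(W,[(.11,.01,130+468/2.5),(.11,-.01,130+562/2.5),(0,.01,130+165/2.5),(.048,.016,130+235/2.5),(.04,.016,130+219/2.5)],p)
```

```text
0.5165 flange top/left/right [214.2768  85.8995] [ 91.8438 209.9852] [336.4054 209.7906]
0.5185 flange top/left/right [214.2874  77.7981] [ 91.5402 202.5348] [336.7287 202.3384]
0.5205 flange top/left/right [214.2981  69.6533] [ 91.235  195.0461] [337.0537 194.8479]
tilt deg 12.645486607407276 foot 0.5203794476975074 0.08667992870853264 foot-tcp 0.024624948060603502 -0.06722276960265122 res [ 0.0224 -0.0234  0.1044  0.3873 -0.4898]
low edge - tcp [ 0.0149  0.     -0.0694] axis offset at grasp 0.005279991251780993
```

Emit:
servo_tool(
  translation=[
    [0.1,0.07,0.05],
    [0.2,0.07,0.05],
    [0.3,0.07,0.05],
    [0.4,0.07,0.05],
    [0.5,0.07,0.05],
    [0.55,0.07,0.05],
    [0.55,0.07,0.05],
  ],
  yaw=[0,0,0,0,0,0,0],
  fingers=[1,1,1,1,1,1,1],
)

```text
t: 11.97
position: [0.495, 0.0552, 0.148]
tcp_rot: [-0.707, 0.0, 0.707, 0.0]
ft_force: [-0.6, -1.4, -2.7]
gripper_width: 0.219
```

Emit:
servo_tool(
  translation=[
    [0.05,0,0],
    [0.1,0,0],
    [0.15,0,0],
    [0.2,0,0],
    [0.2,0,0],
  ],
  yaw=[0,0,0,0,0],
  fingers=[1,1,1,1,1],
)

```text
t: 12.38
position: [0.495, 0.0552, 0.1461]
tcp_rot: [-0.707, 0.0, 0.707, 0.0]
ft_force: [-0.9, 0.2, -2.8]
gripper_width: 0.224
```

```bash
python3 -c "
from h import *
st()
i=r.camera('wrist');cv2.imwrite('pics/w10.png',cv2.resize(i[130:370,240:400],None,fx=2.5,fy=2.5,interpolation=cv2.INTER_CUBIC))"
```

```text
t 12.3833 p [0.495  0.0552 0.1461] F [-0.8868  0.2187 -2.753 ] M [-0.0439  0.0175  0.0372] w 0.22374808453922146
[[-0.0001 -0.0003 -1.    ]
 [-0.     -1.      0.0003]
 [-1.      0.      0.0001]]
[ 0.0176  0.3299  1.8419 -0.      0.9699  1.5886]
```

View pics/w10.png

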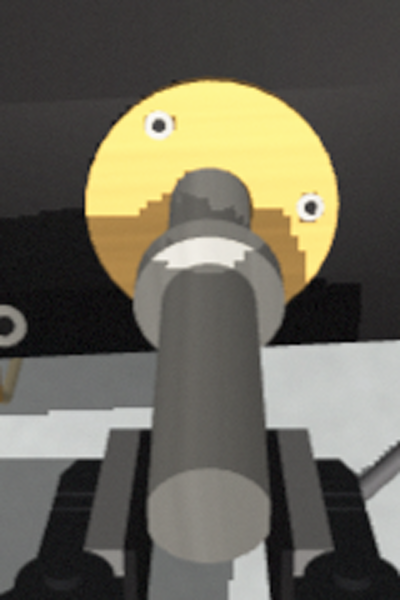

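Emit:
servo_tool(
  translation=[
    [0.05,0,0],
    [0.1,0,0],
    [0.1,0,0],
  ],
  yaw=[0,0,0],
  fingers=[1,1,1],
)

```text
t: 12.68
position: [0.495, 0.0552, 0.1451]
tcp_rot: [-0.707, 0.0, 0.707, 0.0]
ft_force: [-0.1, 0.4, -2.8]
gripper_width: 0.219
```

Emit:
servo_tool(
  translation=[
    [0,0,0.05],
    [0,0,0.1],
    [0,0,0.15],
    [0,0,0.2],
    [0,0,0.2],
  ],
  yaw=[0,0,0,0,0],
  fingers=[1,1,1,1,1],
)

```text
t: 13.1
position: [0.493, 0.0552, 0.1452]
tcp_rot: [0.707, -0.0, -0.707, -0.0]
ft_force: [0.7, 0.0, -3.1]
gripper_width: 0.222
```

Emit:
servo_tool(
  translation=[
    [0,0,0.05],
    [0,0,0.1],
    [0,0,0.1],
  ],
  yaw=[0,0,0],
  fingers=[1,1,1],
)

```text
t: 13.35
position: [0.492, 0.0552, 0.1452]
tcp_rot: [0.707, -0.0, -0.707, -0.0]
ft_force: [0.4, -0.5, -2.7]
gripper_width: 0.219
```

Emit:
servo_tool(
  translation=[
    [0,0,0.05],
    [0,0,0.1],
    [0,0,0.15],
    [0,0,0.15],
  ],
  yaw=[0,0,0,0],
  fingers=[1,1,1,1],
)

```text
t: 13.68
position: [0.4905, 0.0552, 0.1452]
tcp_rot: [0.707, -0.0, -0.707, -0.0]
ft_force: [0.8, -0.0, -2.1]
gripper_width: 0.222
```

```bash
python3 -c "
from h import *
st()
i=r.camera('wrist');cv2.imwrite('pics/w11.png',cv2.resize(i[130:370,240:400],None,fx=2.5,fy=2.5,interpolation=cv2.INTER_CUBIC))
s=r.camera('scene');cv2.imwrite('pics/s11.png',cv2.resize(s[180:340,350:480],None,fx=3.5,fy=3.5,interpolation=cv2.INTER_CUBIC))"
```

```text
t 13.6833 p [0.4905 0.0552 0.1452] F [ 0.8026 -0.0388 -2.0763] M [-0.0412 -0.1369  0.0238] w 0.22226885503303861
[[ 0.0001 -0.0002 -1.    ]
 [-0.0001 -1.      0.0002]
 [-1.      0.0001 -0.0001]]
[ 0.0177  0.3235  1.854  -0.0001  0.9641  1.5888]
```

View pics/w11.png

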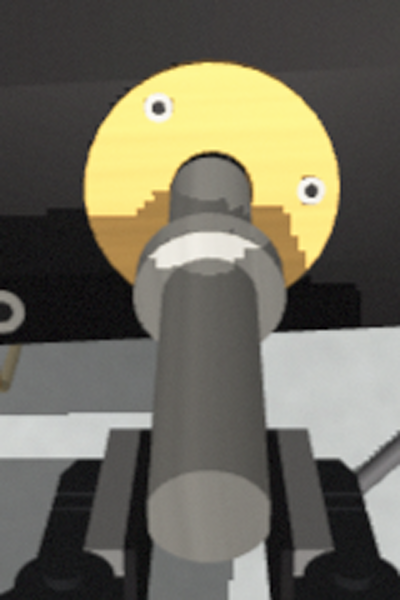

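View pics/s11.png

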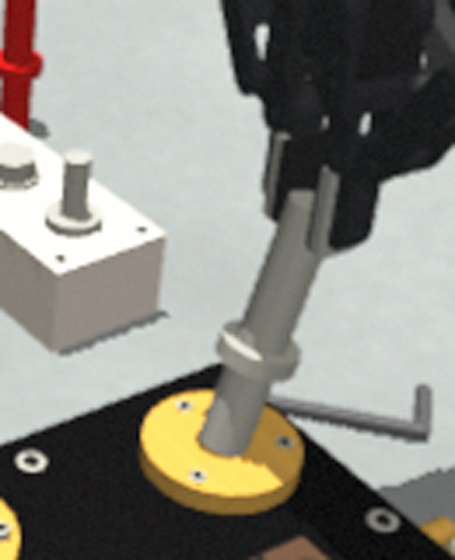

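Emit:
servo_tool(
  translation=[
    [0.05,0,-0.03],
    [0.1,0,-0.05],
    [0.15,0,-0.08],
    [0.18,0,-0.1],
    [0.18,0,-0.1],
  ],
  yaw=[0,0,0,0,0],
  fingers=[1,1,1,1,1],
)

```text
t: 14.2
position: [0.4915, 0.0552, 0.1433]
tcp_rot: [-0.707, 0.0, 0.707, 0.0]
ft_force: [0.8, -0.4, -2.4]
gripper_width: 0.222
```

```bash
python3 -c "
from h import *
st()"
```

```text
t 14.2 p [0.4915 0.0552 0.1433] F [ 0.7708 -0.3861 -2.3872] M [-0.1015 -0.1041 -0.0556] w 0.22200600871891465
[[-0.0001 -0.0002 -1.    ]
 [ 0.     -1.      0.0002]
 [-1.     -0.      0.0001]]
[0.0177 0.328  1.853  0.     0.9607 1.5887]
```

Emit:
servo_tool(
  translation=[
    [0,0,-0.1],
    [0,0,-0.2],
    [0,0,-0.3],
    [0,0,-0.4],
    [0,0,-0.5],
    [0,0,-0.6],
    [0,0,-0.6],
  ],
  yaw=[0,0,0,0,0,0,0],
  fingers=[1,1,1,1,1,1,1],
)

```text
t: 14.78
position: [0.4975, 0.0552, 0.1433]
tcp_rot: [-0.707, 0.0, 0.707, 0.0]
ft_force: [-0.8, -0.4, -2.2]
gripper_width: 0.22
```

```bash
python3 -c "
from h import *
st()
i=r.camera('wrist');cv2.imwrite('pics/w12.png',cv2.resize(i[130:370,240:400],None,fx=2.5,fy=2.5,interpolation=cv2.INTER_CUBIC))"
```

```text
t 14.7833 p [0.4975 0.0552 0.1433] F [-0.763  -0.4113 -2.179 ] M [-0.1056  0.2611 -0.0095] w 0.220198321404945
[[-0.0004 -0.0002 -1.    ]
 [-0.     -1.      0.0002]
 [-1.      0.      0.0004]]
[ 0.0174  0.3382  1.8379 -0.      0.9659  1.5885]
```

View pics/w12.png

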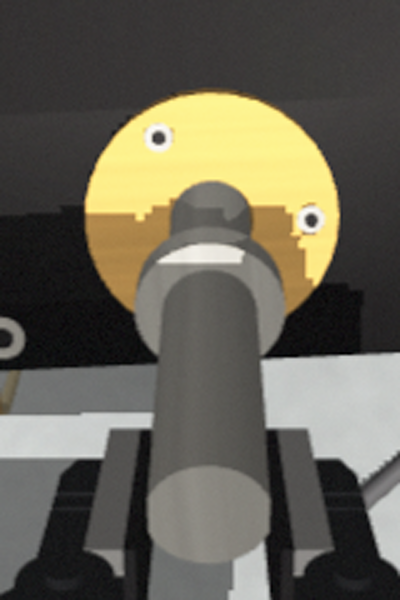

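Emit:
servo_tool(
  translation=[
    [0,0,-0.1],
    [0,0,-0.2],
    [0,0,-0.3],
    [0,0,-0.4],
    [0,0,-0.5],
    [0,0,-0.6],
    [0,0,-0.7],
    [0,0,-0.8],
    [0,0,-0.8],
  ],
  yaw=[0,0,0,0,0,0,0,0,0],
  fingers=[1,1,1,1,1,1,1,1,1],
)

```text
t: 15.58
position: [0.5057, 0.0552, 0.1434]
tcp_rot: [0.707, -0.0, -0.707, -0.0]
ft_force: [-1.5, -0.4, -2.5]
gripper_width: 0.223
```

```bash
python3 -c "
from h import *
st()
i=r.camera('wrist');cv2.imwrite('pics/w13.png',cv2.resize(i[130:370,240:400],None,fx=2.5,fy=2.5,interpolation=cv2.INTER_CUBIC))
s=r.camera('scene');cv2.imwrite('pics/s13.png',cv2.resize(s[180:340,350:480],None,fx=3.5,fy=3.5,interpolation=cv2.INTER_CUBIC))"
```

```text
t 15.5833 p [0.5057 0.0552 0.1434] F [-1.5164 -0.4306 -2.4674] M [-0.0647  0.3247 -0.0525] w 0.22290658849931627
[[ 0.     -0.0002 -1.    ]
 [-0.     -1.      0.0002]
 [-1.      0.     -0.    ]]
[ 0.0172  0.3516  1.8178 -0.      0.9722  1.5882]
```

View pics/w13.png

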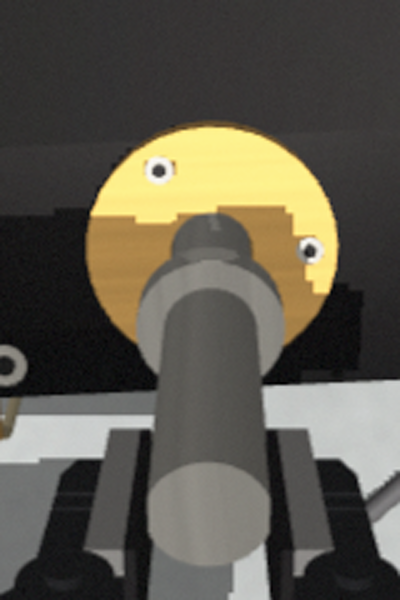

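View pics/s13.png

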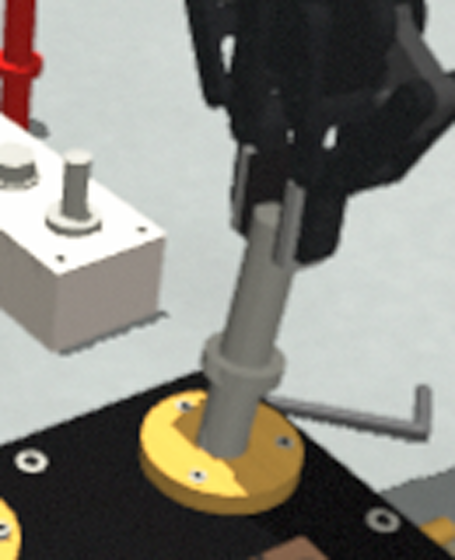

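Emit:
servo_tool(
  translation=[
    [0,0,-0.1],
    [0.03,0,-0.2],
    [0.06,0,-0.3],
    [0.09,0,-0.4],
    [0.12,0,-0.5],
    [0.15,0,-0.6],
    [0.15,0,-0.6],
  ],
  yaw=[0,0,0,0,0,0,0],
  fingers=[1,1,1,1,1,1,1],
)

```text
t: 16.27
position: [0.5117, 0.0552, 0.1418]
tcp_rot: [-0.707, 0.0, 0.707, 0.0]
ft_force: [-0.6, -0.7, -2.5]
gripper_width: 0.217
```

```bash
python3 -c "
from h import *
st()
i=r.camera('wrist');cv2.imwrite('pics/w14.png',cv2.resize(i[130:370,240:400],None,fx=2.5,fy=2.5,interpolation=cv2.INTER_CUBIC))
s=r.camera('scene');cv2.imwrite('pics/s14.png',cv2.resize(s[180:340,350:480],None,fx=3.5,fy=3.5,interpolation=cv2.INTER_CUBIC))"
```

```text
t 16.2667 p [0.5117 0.0552 0.1418] F [-0.6256 -0.7087 -2.5106] M [-0.0153  0.3263  0.0114] w 0.2174981148247698
[[-0.     -0.0001 -1.    ]
 [-0.     -1.      0.0001]
 [-1.      0.      0.    ]]
[ 0.017   0.3637  1.8041 -0.      0.9737  1.588 ]
```

View pics/w14.png

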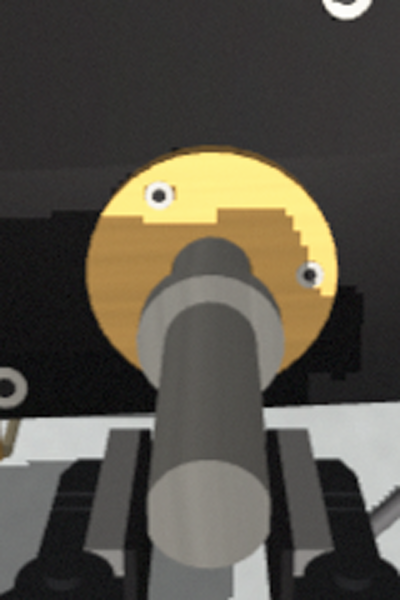

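View pics/s14.png

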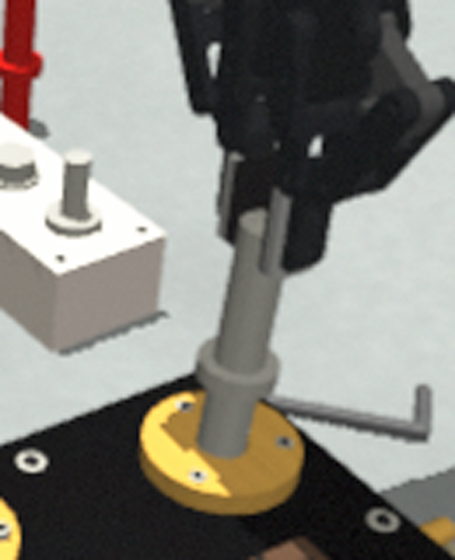

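Run:
```python
from h import *
W=r.calibration('wrist');o=r.observe()
fitpost(W,[(.11,.01,130+461/2.5),(.11,-.01,130+568/2.5),(.048,.016,130+275/2.5)],o['position'])
```

```text
tilt deg 3.426390356441944 foot 0.518286463180417 0.07132840407595732 foot-tcp 0.006785408056144138 -0.07047494526702573 res [-0. -0.  0.]
low edge - tcp [-0.0032  0.     -0.0711] axis offset at grasp 0.0014282581844830564
```

Emit:
servo_tool(
  translation=[
    [0.05,0,-0.1],
    [0.1,0,-0.2],
    [0.15,0,-0.3],
    [0.2,0,-0.4],
    [0.25,0,-0.5],
    [0.3,0,-0.55],
    [0.3,0,-0.55],
  ],
  yaw=[0,0,0,0,0,0,0],
  fingers=[1,1,1,1,1,1,1],
)

```text
t: 16.95
position: [0.5171, 0.0552, 0.1387]
tcp_rot: [-0.707, 0.0, 0.707, 0.0]
ft_force: [-1.1, -1.2, -3.0]
gripper_width: 0.221
```

```bash
python3 -c "
from h import *
st()"
```

```text
t 16.95 p [0.5171 0.0552 0.1387] F [-1.0621 -1.159  -2.9695] M [-0.029   0.2381 -0.003 ] w 0.22057241512412068
[[-0.0001 -0.0002 -1.    ]
 [-0.     -1.      0.0002]
 [-1.      0.      0.0001]]
[ 0.0168  0.377   1.793  -0.      0.9717  1.5878]
```

Emit:
servo_tool(
  translation=[
    [0.1,0,0],
    [0.2,0,0],
    [0.3,0,0],
    [0.4,0,0],
    [0.5,0,0],
    [0.5,0,0],
  ],
  yaw=[0,0,0,0,0,0],
  fingers=[1,1,1,1,1,1],
)

```text
t: 17.45
position: [0.5169, 0.0552, 0.1336]
tcp_rot: [-0.707, 0.0, 0.707, 0.0]
ft_force: [0.5, -0.1, -4.2]
gripper_width: 0.217
```

```bash
python3 -c "
from h import *
st()
i=r.camera('wrist');cv2.imwrite('pics/w15.png',cv2.resize(i[130:370,240:400],None,fx=2.5,fy=2.5,interpolation=cv2.INTER_CUBIC))"
```

```text
t 17.45 p [0.5169 0.0552 0.1336] F [ 0.5468 -0.1442 -4.1904] M [-0.083   0.2495  0.0252] w 0.21728316329416023
[[-0.0003 -0.0002 -1.    ]
 [-0.     -1.      0.0002]
 [-1.      0.      0.0003]]
[ 0.0168  0.3839  1.7976 -0.      0.9604  1.5878]
```

View pics/w15.png

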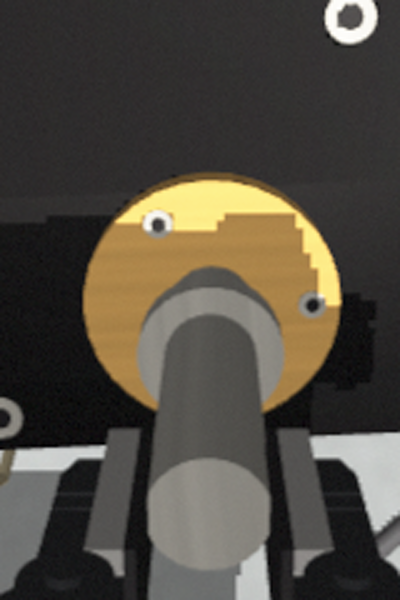

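Run:
```python
from h import *
W=r.calibration('wrist');o=r.observe()
fitpost(W,[(.11,.01,130+458/2.5),(.11,-.01,130+571/2.5),(.048,.016,130+288/2.5)],o['position'])
```

```text
tilt deg -0.10341684789571372 foot 0.5180353854704075 0.06473985740210493 foot-tcp 0.0011365823019032772 -0.06894547021760593 res [ 0. -0. -0.]
low edge - tcp [-0.0089  0.     -0.0689] axis offset at grasp 0.0012953209257743716
```

Emit:
servo_tool(
  translation=[
    [0.1,0,-0.03],
    [0.2,0,-0.06],
    [0.3,0,-0.1],
    [0.4,0,-0.1],
    [0.5,0,-0.1],
    [0.6,0,-0.1],
    [0.7,0,-0.1],
    [0.8,0,-0.1],
    [0.8,0,-0.1],
  ],
  yaw=[0,0,0,0,0,0,0,0,0],
  fingers=[1,1,1,1,1,1,1,1,1],
)

```text
t: 18.25
position: [0.5179, 0.0552, 0.1256]
tcp_rot: [-0.707, 0.0, 0.707, 0.0]
ft_force: [-1.3, -0.4, -2.9]
gripper_width: 0.217
```

```bash
python3 -c "
from h import *
st()"
```

```text
t 18.25 p [0.5179 0.0552 0.1256] F [-1.2596 -0.428  -2.8708] M [-0.0415  0.2734  0.0447] w 0.21749793147652388
[[-0.0004 -0.0002 -1.    ]
 [-0.     -1.      0.0002]
 [-1.      0.      0.0004]]
[ 0.0168  0.3969  1.8014 -0.      0.9437  1.5878]
```

Emit:
servo_tool(
  translation=[
    [0.15,0,0.03],
    [0.3,0,0.06],
    [0.45,0,0.1],
    [0.6,0,0.1],
    [0.75,0,0.1],
    [0.9,0,0.1],
    [1.05,0,0.1],
    [1.2,0,0.1],
    [1.3,0,0.1],
    [1.3,0,0.1],
  ],
  yaw=[0,0,0,0,0,0,0,0,0,0],
  fingers=[1,1,1,1,1,1,1,1,1,1],
)

```text
t: 19.08
position: [0.5169, 0.0552, 0.1126]
tcp_rot: [-0.707, 0.0, 0.707, 0.0]
ft_force: [-1.0, -0.1, -3.5]
gripper_width: 0.222
```

```bash
python3 -c "
from h import *
st()"
```

```text
t 19.0833 p [0.5169 0.0552 0.1126] F [-0.9932 -0.1346 -3.5391] M [0.0054 0.2216 0.0193] w 0.22247368283379268
[[-0.0004 -0.0002 -1.    ]
 [ 0.     -1.      0.0002]
 [-1.     -0.      0.0004]]
[0.0168 0.4142 1.8138 0.     0.914  1.5878]
```

Emit:
servo_tool(
  translation=[
    [0.05,0,0],
    [0.1,0,0],
    [0.15,0,0],
    [0.2,0,0],
    [0.25,0,0],
    [0.25,0,0],
  ],
  yaw=[0,0,0,0,0,0],
  fingers=[1,1,1,1,1,1],
)

```text
t: 19.58
position: [0.517, 0.0552, 0.1103]
tcp_rot: [-0.707, 0.0, 0.707, 0.0]
ft_force: [-0.9, -0.5, -1.9]
gripper_width: 0.222
```

Emit:
servo_tool(
  translation=[
    [0.03,0,0],
    [0.06,0,0],
    [0.1,0,0],
    [0.1,0,0],
  ],
  yaw=[0,0,0,0],
  fingers=[1,1,1,1],
)

```text
t: 19.92
position: [0.517, 0.0552, 0.1093]
tcp_rot: [-0.707, 0.0, 0.707, 0.0]
ft_force: [0.1, -1.7, -2.1]
gripper_width: 0.217
```

```bash
python3 -c "
from h import *
st()
i=r.camera('wrist');cv2.imwrite('pics/w16.png',cv2.resize(i[130:370,240:400],None,fx=2.5,fy=2.5,interpolation=cv2.INTER_CUBIC))
s=r.camera('scene');cv2.imwrite('pics/s16.png',cv2.resize(s[200:340,360:480],None,fx=4,fy=4,interpolation=cv2.INTER_CUBIC))"
```

```text
t 19.9167 p [0.517  0.0552 0.1093] F [ 0.1084 -1.7125 -2.0988] M [-0.0584  0.2141  0.0249] w 0.21654951267695557
[[-0.0001 -0.0002 -1.    ]
 [ 0.     -1.      0.0002]
 [-1.     -0.      0.0001]]
[0.0168 0.4191 1.8161 0.     0.9064 1.5878]
```

View pics/w16.png

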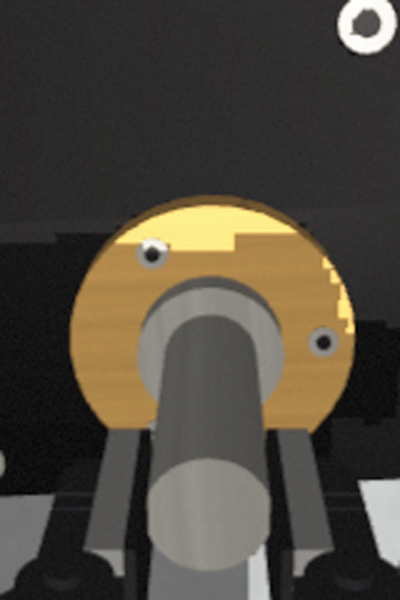

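View pics/s16.png

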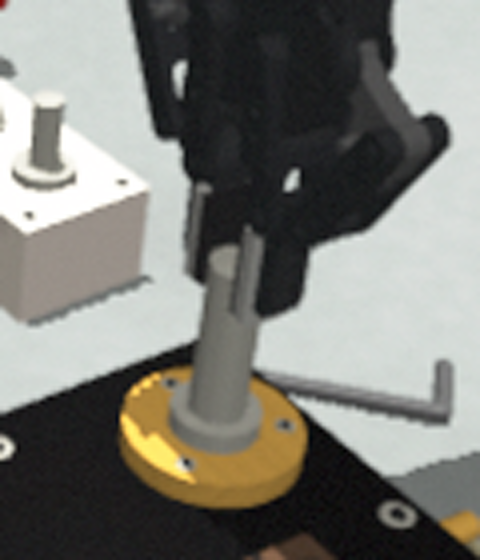

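Emit:
servo_tool(
  translation=[
    [0.03,0,0],
    [0.06,0,0],
    [0.1,0,0],
    [0.1,0,0],
  ],
  yaw=[0,0,0,0],
  fingers=[1,1,1,1],
)

```text
t: 20.35
position: [0.5173, 0.0551, 0.1087]
tcp_rot: [0.707, -0.0, -0.707, -0.0]
ft_force: [-1.6, -0.7, 2.6]
gripper_width: 0.223
```

Emit:
servo_tool(
  translation=[
    [0.03,0,0],
    [0.05,0,0],
    [0.05,0,0],
  ],
  yaw=[0,0,0],
  fingers=[1,1,1],
)

```text
t: 20.6
position: [0.5176, 0.0551, 0.1087]
tcp_rot: [0.708, -0.0, -0.707, -0.0]
ft_force: [-1.9, -1.5, 8.2]
gripper_width: 0.218
```

```bash
python3 -c "
from h import *
st()
i=r.camera('wrist');cv2.imwrite('pics/w17.png',cv2.resize(i[190:370,240:400],None,fx=3,fy=3,interpolation=cv2.INTER_CUBIC))
s=r.camera('scene');cv2.imwrite('pics/s17.png',cv2.resize(s[200:340,360:480],None,fx=4,fy=4,interpolation=cv2.INTER_CUBIC))"
```

```text
t 20.6 p [0.5176 0.0551 0.1087] F [-1.8883 -1.4781  8.1532] M [-0.3162  0.5421 -0.0008] w 0.21801945009134754
[[ 0.0014 -0.0002 -1.    ]
 [-0.0001 -1.      0.0002]
 [-1.      0.0001 -0.0014]]
[ 0.0167  0.4203  1.8162 -0.0002  0.9037  1.5878]
```

View pics/s17.png

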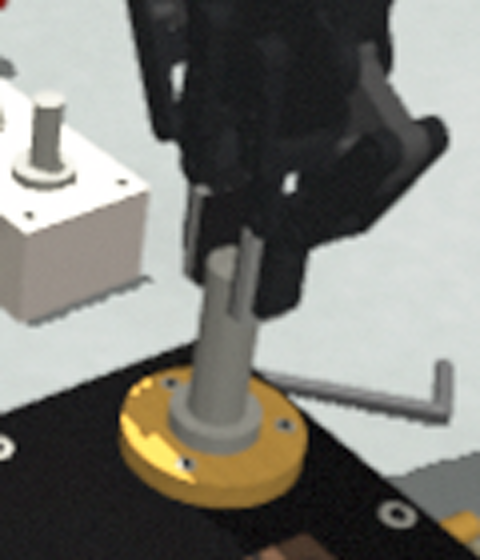

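Emit:
servo_tool(
  translation=[
    [-0.05,0,0.03],
    [-0.07,0,0.03],
    [-0.07,0,0.03],
    [-0.07,0,0.03],
    [-0.07,0,0.03],
    [-0.07,0,0.03],
    [-0.07,0,0.03],
    [-0.07,0,0.03],
  ],
  yaw=[0,0,0,0,0,0,0,0],
  fingers=[1,1,0.6,0.4,0,-0.5,-1,-1],
)

```text
t: 21.37
position: [0.5167, 0.0553, 0.1085]
tcp_rot: [-0.707, 0.0, 0.707, 0.0]
ft_force: [0.7, -0.0, 0.1]
gripper_width: 0.853
```

```bash
python3 -c "
from h import *
st()
s=r.camera('scene');cv2.imwrite('pics/s18.png',cv2.resize(s[200:340,360:480],None,fx=4,fy=4,interpolation=cv2.INTER_CUBIC))"
```

```text
t 21.3667 p [0.5167 0.0553 0.1085] F [ 0.6545 -0.0301  0.1064] M [ 0.0408 -0.0452  0.0399] w 0.8532267056343585
[[-0.     -0.0002 -1.    ]
 [ 0.0001 -1.      0.0002]
 [-1.     -0.0001  0.    ]]
[0.0169 0.4199 1.8174 0.0001 0.9044 1.5878]
```

View pics/s18.png

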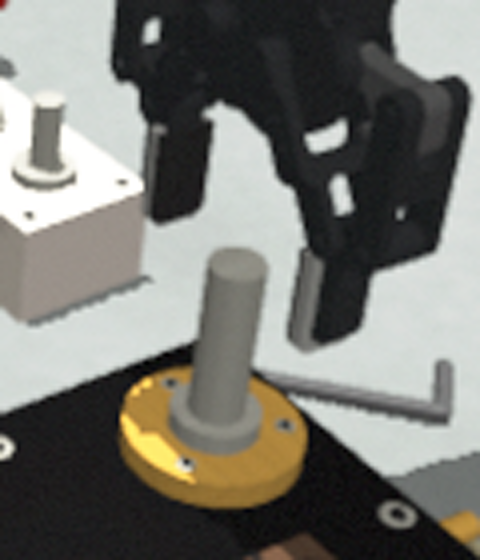

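Released and standing, collar on the flange. Retract upward and check.

Emit:
servo_tool(
  translation=[
    [0,0,0],
    [-0.5,0,0],
    [-2,0,0],
    [-4,0,0],
    [-6.5,0,0],
    [-9,0,0],
    [-11,0,0],
    [-12,0,0],
    [-12,0,0],
    [-12,0,0],
    [-12,0,0],
  ],
  yaw=[0,0,0,0,0,0,0,0,0,0,0],
  fingers=[-1,-1,-1,-1,-1,-1,-1,-1,-1,-1,-1],
)

```text
t: 22.33
position: [0.5161, 0.0552, 0.2272]
tcp_rot: [-0.706, 0.0, 0.708, 0.0]
ft_force: [-0.6, -0.7, -0.2]
gripper_width: 1.001
```

Run:
```python
from h import *
o,R=st()
W=r.calibration('wrist');w=r.camera('wrist')
s=r.camera('scene');t=r.camera('top')
cv2.imwrite('pics/s19.png',s);cv2.imwrite('pics/t19.png',t);cv2.imwrite('pics/w19.png',w)
S=r.calibration('scene')
for x,y in((.517,.0545),(.518,.0552)):
    print('expected scene top',proj(S,(x,y,.15)),'collar top',proj(S,(x,y,.088)),'wrist top',proj(W,(x,y,.15)))
```

```text
t 22.3333 p [0.5161 0.0552 0.2272] F [-0.6264 -0.6914 -0.1913] M [-0.0147 -0.0238  0.019 ] w 1.001277531228039
[[-0.0021 -0.0003 -1.    ]
 [-0.     -1.      0.0003]
 [-1.      0.      0.0021]]
[0.0168 0.271  1.7011 0.     1.1716 1.5879]
expected scene top [418.9077 265.0364] collar top [413.4457 301.0087] wrist top [325.5232 240.92  ]
expected scene top [418.6213 265.5048] collar top [413.1667 301.5036] wrist top [324.4927 239.5212]
```

View pics/s19.png

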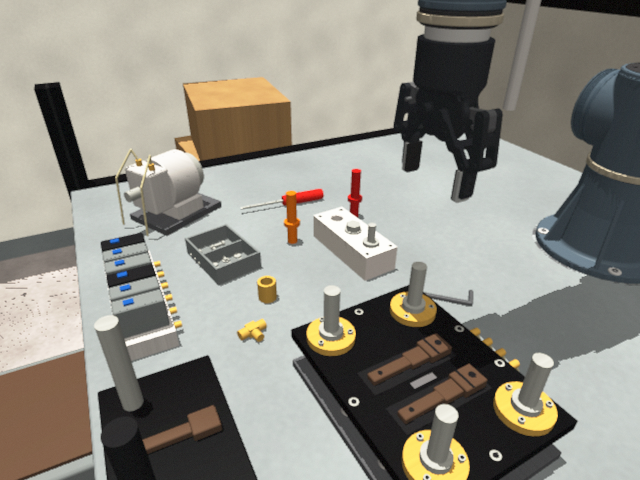

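View pics/w19.png

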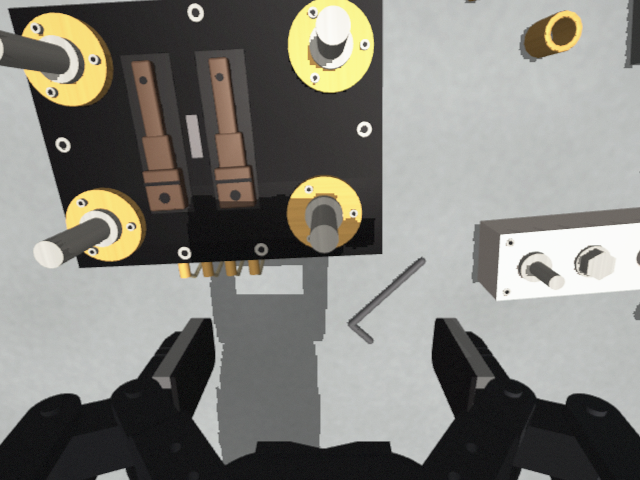

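The scene view puts the stem top at about (418, 266), expected (418.6, 265.5). The wrist view puts it at about (324, 238), expected (324.5, 239.5). So the post is upright and home, and nothing else has moved.

```bash
python3 -c "
from station import r
print(r.close_job())"
```

```text
the job is handed in; nothing more can be done
None
```

The guide post is out of the rack and stands in the near right bush, collar down on the flange and released. I handed the job in at about 22.5 s of the 72 s; it reports no verdict.

**What I did**
- **Leaning the post:** The arm cannot tilt its tool, so I gripped the stem with 20 N and pushed the shank against the mouth of the rack bore so that the post pivoted in the fingers. The first try gave only about 7.5°, so I went back into the bore and got about 12°.
- **Entering the bush:** I lowered the lower edge about 4 mm into the mouth and felt the bore wall on the robot side with about 1 N. I then went to about 6 mm and straightened the post against the far wall.
- **Seating:** I guided it down by hand until the collar stopped. The wrist force never read above about 8 N during the fit.

**Last checks**
- **Seated height:** Pressed with about 8 N, the tool stayed at 0.1087 m. That puts the foot about 40 mm below the mouth, as it should be.
- **Uprightness:** The tilt measured about 0.1° part-way down the bore. I did not measure it again after release.
- **Position after release:** The stem top lies within about 2 pixels of where a fully seated, upright post should appear in both the scene and wrist views.
- **Other parts:** In the scene view they look unmoved, and the open gripper is well clear of everything.

**What disagreed:** The cameras differed by 2 to 5 mm on the bush and post positions, so I relied on the wrist camera. The bore wall was felt about 2 to 3 mm beyond where the pictures put it, which did no harm.

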